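Match the stones to their mounts in the job trays

ROBOT

A 6-joint arm with a two-finger parallel gripper is mounted at the origin on the work surface. World frame = base frame: x ahead of the robot, y to its left, z up, the work surface at z = 0. Lengths are in m, angles in degrees, forces in N, time in s.
With the tool pointing down it reaches from about 0.4 to 0.825 m from the base axis. Payload 7 kg.
Tool frame: the origin (TCP) lies on the mounting face of the last link; the fingertips stand 178 mm ahead of it and the grasp point (between the pads) lies 159 mm ahead of it (ctrl.tip_extent is the distance from the TCP to the fingertips, in m); z points along the fingers, y is the direction in which the jaws open and shut (so a half turn about z gives the same grasp; the last joint's range is limited). The gripper opens to 88 mm and grips with 3 to 60 N. Pads are 19 mm wide; open, the fingers measure 130 mm over their backs; the gripper's body (78 mm by 193 mm) begins 47 mm behind the grasp point.
Start: joints at [87.726, 20.546, 0.682, 0, -70.136, -16.507], TCP at [0.217, 0.639, 0.405] pointing down, gripper open.
Joint ranges: [-176.03, 176.03], [-82.01, 121.73], [-58.28, 71.71], [-173.87, 95.51], [-174.79, -0.11], [-173.66, 173.66]. Speed limits (degrees/s): [136.94, 136.94, 172.46, 180, 180, 180].

INTERFACE

Orientations are given as [roll, pitch, yaw] about the fixed x, y, z axes, in that order (R = Rz(yaw) Ry(pitch) Rx(roll)).
In Python, from plant import ctrl gives the robot as it stands. The module is installed in compiled form; this text tells all that it offers.
- The arm moves only by the tool carry_out, never from a script. Its argument "moves" is text: rows parted by semicolons, each of 7 numbers parted by spaces: the finger opening in m, from 0 to 0.0876, then the shift along the tool's x, y, z in m, then the turn, a rotation vector about the tool's x, y, z in rad. A call has 1 to 20 rows; each row is the pose to reach, as a shift and turn from the pose commanded when the call began, along the tool's axes at that moment; what a row does not reach only later rows make up. A row lasts 1/10 s, in which the tool goes at most 50 mm and 8.59 degrees, less where a joint would pass 70% of its speed; a pose out of reach is approached as far as the arm can. A call with a gripper value outside its range is refused whole. The fingers move at their own pace and stop on an object; the grip force is fixed at half the most. Time passes only in rows, so rows that repeat a pose let the fingers close. It gives the time, the measured TCP pose, the force and the opening at its end, in the units of the state.
- ctrl.get_obs(): the state, without advancing time (a new reading comes with each control period).
- ctrl.snapshot(name): name is "side" or "top" or "wrist"; returns a dict with "image" (480x640x3 uint8, red, green, blue), "K" (3x3 intrinsics, pixels), "R" (3x3) and "t" (3): a world point X has camera coordinates R X + t. Camera axes: x right, y down, z forward; pixel columns grow to the right and rows downward; lengths in m; the calibration is good to about 2 mm. The wrist camera is an equidistant fisheye: a pixel r from the principal point sees the ray r / f radians off the axis. A picture is of the moment at which its call begins. There is no depth.
- ctrl.close_job(): hands the job in, once; it reports no verdict.
Trained networks look in a picture, given as the dict that the camera call returned (one of the last four; its "shot" number tells which), for a name from the list of things; names that differ only in an ending like _2 or _b are one class to them, and where a whole thing is asked for, a point or a joint stands for the part that bears it (a point fixed in the world has none). Each returns a list of dicts, best first, with "confidence" (0 to 1); they miss things now and then, are a little off and sometimes report something else, mostly with a low value. They report only what shows in the picture. A call takes as long as a camera call.
- ctrl.recognise(picture, label): "extent" ([left, top, right, bottom] in pixels, round what is visible of it).
- ctrl.trace(picture, label): "region" (480x640 bool, what is visible of it) and "extent" ([left, top, right, bottom] in pixels, round what is visible of it).
- ctrl.mark_of(picture, label): "at" ([row, column] in pixels: a listed point, or the origin of a listed thing).
The state is a dict: "clock": time; "joint_pos": joint angles; "qvel": joint speeds; "tau": joint torques, N m; "tool_pos": TCP position; "orientation": TCP orientation; "force": force on the tool from outside, world axes, zero at the start; "moment": the same for the moment, N m; "opening": finger opening in m.
Only numpy, scipy, OpenCV 4.12 (cv2) and the standard library are available. Lean on these libraries where they do the work, as an engineer would, in place of code of your own. Each camera call takes 0.05 s, during which the arm holds its last target.

TASK

Get the setting jobs ready: put each of the four large stones into the empty cream compartment of the job tray whose brass mount has the same shape (round, oval, square, oblong), lying flat on the floor with its domed or bevelled face up. Set the stones down gently without dropping them, let go of them, and leave the small round red stone, which fits no mount, where it lies.

Things in the scene. Friction and masses are not known exactly. Their poses are not given: they have to be found in the camera images.
- round_stone: deep red round cabochon, domed top, 34 mm diameter; 22 mm high in all, the sides upright up to 16 mm and bevelled or domed above; lies loose on the bench, z up; about 40 to 75 g. Origin: centre of its underside.
- oval_stone: dark green oval cabochon, domed top, 46 mm long (its x axis) by 30 mm wide (its y axis); 22 mm high in all, the sides upright up to 16 mm and bevelled or domed above; lies loose on the bench, z up; about 40 to 75 g. Origin: centre of its underside.
- square_stone: blue square-cut stone, 30 x 30 mm, sides along its x and y axes; 22 mm high in all, the sides upright up to 16 mm and bevelled or domed above; lies loose on the bench, z up; about 40 to 75 g. Origin: centre of its underside.
- oblong_stone: amber-orange oblong rectangular stone, 46 mm long (its x axis) by 22 mm wide (its y axis); 22 mm high in all, the sides upright up to 16 mm and bevelled or domed above; lies loose on the bench, z up; about 40 to 75 g. Origin: centre of its underside.
- small_stone: the spare: a small deep red round cabochon, 22 mm diameter, 22 mm high, loose on the bench; it fits no mount and stays where it lies. Origin: centre of its underside.
- round_tray: wooden job tray fixed to the bench, 140 x 72 mm (x by y). Two compartments, each 64 x 64 mm inside: one empty with cream floor; one (towards +x) with black floor and a flat brass mount, round, 37 mm, 4 mm high. Walls 4 mm thick, tops 9 mm above bench; floors 4 mm above bench. Origin: at bench level below the centre of the EMPTY compartment, z up; mount centre 68 mm along +x.
- oval_tray: wooden job tray fixed to the bench, 140 x 72 mm (x by y). Two compartments, each 64 x 64 mm inside: one empty with cream floor; one (towards +x) with black floor and a flat brass mount, oval, 50 x 32 mm, 4 mm high. Walls 4 mm thick, tops 9 mm above bench; floors 4 mm above bench. Origin: at bench level below the centre of the EMPTY compartment, z up; mount centre 68 mm along +x.
- square_tray: wooden job tray fixed to the bench, 140 x 72 mm (x by y). Two compartments, each 64 x 64 mm inside: one empty with cream floor; one (towards +x) with black floor and a flat brass mount, square, 32 mm, 4 mm high. Walls 4 mm thick, tops 9 mm above bench; floors 4 mm above bench. Origin: at bench level below the centre of the EMPTY compartment, z up; mount centre 68 mm along +x.
- oblong_tray: wooden job tray fixed to the bench, 140 x 72 mm (x by y). Two compartments, each 64 x 64 mm inside: one empty with cream floor; one (towards +x) with black floor and a flat brass mount, oblong rectangular, 50 x 24 mm, 4 mm high. Walls 4 mm thick, tops 9 mm above bench; floors 4 mm above bench. Origin: at bench level below the centre of the EMPTY compartment, z up; mount centre 68 mm along +x.

How it is judged (in metres and radians):
At the end, for the whole second after the job is handed in: Each large stone is in the empty compartment of the tray with its mount (within 22 mm of the centre along each tray axis), flat on the floor (underside 1 to 7 mm above bench, tilt under 0.1 rad), released, at rest; small red stone within 15 mm of its start (x of round_stone in the frame of round_tray between -0.022 and 0.022 m and y of round_stone in the frame of round_tray between -0.022 and 0.022 m and z of round_stone in the frame of round_tray between 0.001 and 0.007 m and angle between each of round_stone, oval_stone, square_stone, oblong_stone's own z axis and vertical below 0.1 rad and linear speed of each of round_stone, oval_stone, square_stone, oblong_stone below 0.02 m/s and angular speed of each of round_stone, oval_stone, square_stone, oblong_stone below 0.2 rad/s and contact force between each of round_stone, oval_stone, square_stone, oblong_stone and the fingers below 0.05 N and x of oval_stone in the frame of oval_tray between -0.022 and 0.022 m and y of oval_stone in the frame of oval_tray between -0.022 and 0.022 m and z of oval_stone in the frame of oval_tray between 0.001 and 0.007 m and x of square_stone in the frame of square_tray between -0.022 and 0.022 m and y of square_stone in the frame of square_tray between -0.022 and 0.022 m and z of square_stone in the frame of square_tray between 0.001 and 0.007 m and x of oblong_stone in the frame of oblong_tray between -0.022 and 0.022 m and y of oblong_stone in the frame of oblong_tray between -0.022 and 0.022 m and z of oblong_stone in the frame of oblong_tray between 0.001 and 0.007 m and distance of small_stone from where it was at the start of the episode below 0.015 m); the robot touches nothing.
It fails at once if the small spare stone is disturbed (moved more than 15 mm) (distance of small_stone from where it was at the start of the episode above 0.015 m).
It fails at once if the round stone is dropped or flung (0.7 m/s or more, as after a fall of some 25 mm, while out of the fingers) (linear speed of round_stone above 0.7 m/s and contact force between round_stone and the fingers below 0.05 N).
It fails at once if the oval stone is dropped or flung (0.7 m/s or more, as after a fall of some 25 mm, while out of the fingers) (linear speed of oval_stone above 0.7 m/s and contact force between oval_stone and the fingers below 0.05 N).
It fails at once if the square stone is dropped or flung (0.7 m/s or more, as after a fall of some 25 mm, while out of the fingers) (linear speed of square_stone above 0.7 m/s and contact force between square_stone and the fingers below 0.05 N).
It fails at once if the oblong stone is dropped or flung (0.7 m/s or more, as after a fall of some 25 mm, while out of the fingers) (linear speed of oblong_stone above 0.7 m/s and contact force between oblong_stone and the fingers below 0.05 N).
It also fails if it takes over 88 s, if anything falls off the work surface, if the arm or the gripper's body presses on something with over 40 N, if the wrist force passes 120 N, or if a joint passes its speed limit or range.

## Working session

There is one attempt and no reset: what is moved stays moved. The work goes in short steps, Python scripts to look and compute and a tool call to move; the robot and the scene stay as the last step left them, time stands still between calls to the robot, and variables do not carry over. Pictures are saved under pics/ and viewed, and the job is handed in when it is done.

Besides the shell and the picture viewer there is one more tool, called after "Request:" as name(argument=value, ...) on one line, values as JSON. carry_out: Moves the arm, as the interface text tells. Its arguments: {"type":"object","properties":{"moves":{"type":"string"}},"required":["moves"]}

```bash
mkdir -p pics
cat > h.py <<'E'
import numpy as np, cv2, pickle
from plant import ctrl
names=['round_stone','oval_stone','square_stone','oblong_stone','small_stone','round_tray','oval_tray','square_tray','oblong_tray']
def save(s,n): cv2.imwrite(f'pics/{n}.png',cv2.cvtColor(s['image'],cv2.COLOR_RGB2BGR))
def ray(s,u,v,fish=False):
    K=s['K'];x=(u-K[0,2])/K[0,0];y=(v-K[1,2])/K[1,1]
    if fish:
        r=np.hypot(x,y);d=np.array([np.sin(r)*x/r,np.sin(r)*y/r,np.cos(r)]) if r>1e-9 else np.array([0,0,1.])
    else: d=np.array([x,y,1.])
    R=np.array(s['R']);return -R.T@s['t'],R.T@d
def at(s,u,v,z,fish=False):
    o,d=ray(s,u,v,fish);return o+d*(z-o[2])/d[2]
E
python3 - <<'E'
from h import *
s=ctrl.snapshot('top');save(s,'top0');t=ctrl.snapshot('side');save(t,'side0')
print(ctrl.get_obs()); print(s['K'],-s['R'].T@s['t'])
for n in names:
    for p,pn in((s,'top'),(t,'side')):
        m=ctrl.mark_of(p,n)
        print(n,pn,[(np.round(a['at'],1),round(a['confidence'],2),np.round(at(p,a['at'][1],a['at'][0],0),4)) for a in m[:3]])
E
```

```text
{'clock': 0.1, 'joint_pos': array([ 8.77268094e+01,  2.05888750e+01,  6.37823471e-01, -1.58260597e-02,
       -7.01345210e+01, -1.65075068e+01]), 'qvel': array([ 0.08474961, -0.18350379,  0.08367282,  0.05701399,  0.10589627,
        0.12456416]), 'tau': array([-6.42896557e-04, -5.84163487e+01,  2.93753636e+01,  7.01544687e+00,
        1.01653661e-02, -5.69351960e-05]), 'tool_pos': array([0.21726067, 0.63890399, 0.40379563]), 'orientation': array([ 1.79913727e+02, -1.00517410e-02, -1.87860788e+01]), 'force': array([0.48424504, 0.10437293, 0.33101538]), 'moment': array([-0.03973224,  0.00322735, -0.0097051 ]), 'opening': 0.08812241973344451}
[[501.01659438   0.         319.153549  ]
 [  0.         501.01659438 238.40849705]
 [  0.           0.           1.        ]] [0.4170237  0.00269881 0.88707358]
round_stone top []
round_stone side []
oval_stone top [(array([269.1, 229.7]), 0.82, array([0.4268, 0.1684, 0.    ]))]
oval_stone side [(array([336.3, 312.2]), 0.85, array([0.4231, 0.163 , 0.    ]))]
square_stone top [(array([286.3, 161.3]), 0.54, array([0.3937, 0.2883, 0.    ]))]
square_
[... 577 characters left out ...]
.4, 501.8]), 0.78, array([ 0.6049, -0.3126,  0.    ])), (array([278.6, 483.6]), 0.64, array([ 0.4202, -0.2797,  0.    ]))]
round_tray side [(array([168.2, 346.4]), 0.88, array([ 0.6044, -0.3154, -0.    ]))]
oval_tray top [(array([165.4, 274.5]), 0.69, array([0.6145, 0.0945, 0.    ])), (array([285.9, 160.4]), 0.68, array([0.3944, 0.2899, 0.    ]))]
oval_tray side [(array([272.2, 253.3]), 0.78, array([0.6132, 0.0928, 0.    ]))]
square_tray top []
square_tray side [(array([213.3, 302.4]), 0.6, array([ 0.6162, -0.1132, -0.    ])), (array([347.4, 211.4]), 0.59, array([0.5761, 0.2806, 0.    ]))]
oblong_tray top []
oblong_tray side [(array([211.9, 299.1]), 0.97, array([ 0.6255, -0.1133,  0.    ]))]
```

View pics/top0.png

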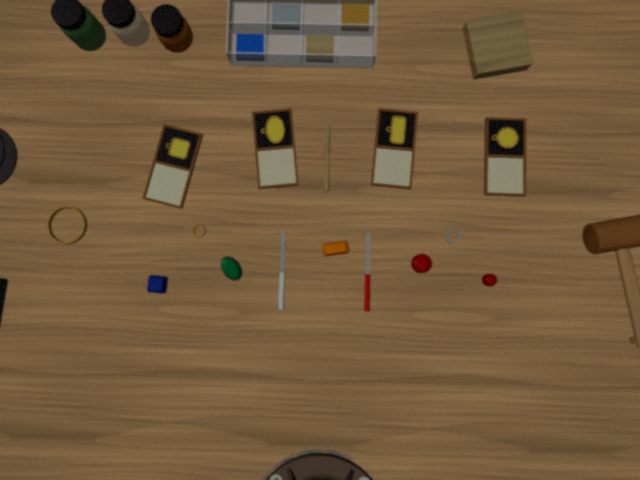

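View pics/side0.png

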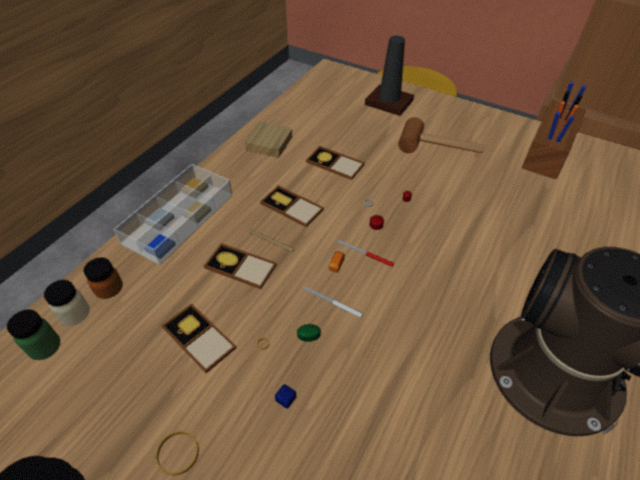

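The pictures agree. In top view, the trays from left to right are square (170,165), oval (275,148), oblong (395,148) and round (505,157). The stones are blue (157,284), green (231,268), amber (335,248), red (421,263) and the small red one (489,280). Next I'll fit silhouettes.

```bash
cat > fit.py <<'E'
from h import *
from scipy.optimize import minimize
s=ctrl.snapshot('top');t=ctrl.snapshot('side')
def prj(s,P):
    c=P@np.array(s['R']).T+s['t'];c=c@np.array(s['K']).T;return c[:,:2]/c[:,2:]
a=np.linspace(0,2*np.pi,40,endpoint=False)
ell=lambda l,w:np.c_[l/2*np.cos(a),w/2*np.sin(a)]
box=lambda l,w:np.array([[1,1],[-1,1],[-1,-1],[1,-1]])*[l/2,w/2]
S={'round_stone':(ell(.034,.034),(421,263),(376,222)),'oval_stone':(ell(.046,.03),(231,268),(308,332)),'square_stone':(box(.03,.03),(157,284),(285,396)),'oblong_stone':(box(.046,.022),(335,248),(336,261)),'small_stone':(ell(.022,.022),(489,280),(407,196))}
def mask(im,c,n):
    h=cv2.cvtColor(im,cv2.COLOR_RGB2HSV);m=((h[...,1]>175)).astype(np.uint8)
    hue0=int(h[c[1],c[0],0]);d=np.abs(h[...,0].astype(int)-hue0);d=np.minimum(d,180-d);m&=(d<(7 if n=='oblong_stone' else 14)).astype(np.uint8)
    k,l=cv2.connectedComponents(m);return (l==l[c[1],c[0]]).astype(np.uint8)
SC=8
def hullmask(s,o,p,x0,y0,w):
    x,y,th=p;R=np.array([[np.cos(th),-np.sin(th)],[np.sin(th),np.cos(th)]])
    q=o@R.T;P=np.vstack([np.c_[q+[x,y],np.zeros(len(q))],np.c_[q+[x,y],np.full(len(q),.016)],np.c_[q*.6+[x,y],np.full(len(q),.0215)]])
    uv=((prj(s,P)-[x0-.5+.0,y0-.5])*SC).astype(np.float32)
    m=np.zeros((w*SC,w*SC),np.uint8);cv2.fillConvexPoly(m,cv2.convexHull(uv).astype(np.int32),1);return m
for n,(o,c1,c2) in S.items():
    for use in((0,),(1,),(0,1)):
        ims=[]
        for i in use:
            p,c=((s,c1),(t,c2))[i];m=mask(p['image'],c,n);x0,y0=c[0]-28,c[1]-28
            ims.append((p,x0,y0,cv2.resize(m[y0:y0+56,x0:x0+56],None,fx=SC,fy=SC,interpolation=cv2.INTER_LINEAR)if 0 else np.kron(m[y0:y0+56,x0:x0+56],np.ones((SC,SC),np.uint8))))
        def cost(v):
            e=0
            for p,x0,y0,m in ims:
                h=hullmask(p,o,(v[0]/100,v[1]/100,v[2]),x0,y0,56);e+=1-(h&m).sum()/(h|m).sum()
            return e/len(ims)
        p,c=((s,c1),(t,c2))[use[0]];g=at(p,*c,.01)
        best=min((minimize(cost,[g[0]*100,g[1]*100,th],method='Nelder-Mead',options=dict(initial_simplex=np.array([[g[0]*100,g[1]*100,th],[g[0]*100+.5,g[1]*100,th],[g[0]*100,g[1]*100+.5,th],[g[0]*100,g[1]*100,th+.3]]))) for th in np.arange(0,3.1,.4)),key=lambda r:r.fun)
        print(n,use,[int(i[3].sum()/64) for i in ims],'xy mm',np.round(best.x[:2]*10,1),'yaw',round(np.degrees(best.x[2]),1),'1-IoU',round(best.fun,3))
# trays
T={'square_tray':((168,186),(211,348),(179,149)),'oval_tray':((277,168),(253,272),(275,129)),'oblong_tray':((393,168),(303,211),(398,130)),'round_tray':((505,176),(347,168),(507,138))}
for n,(c1,c2,mt) in T.items():
    for p,c in((s,c1),(t,c2)):
        h=cv2.cvtColor(p['image'],cv2.COLOR_RGB2HSV);m=((h[...,1]<75)&(h[...,2]>90)).astype(np.uint8)
        k,l=cv2.connectedComponents(m);m=(l==l[c[1],c[0]]).astype(np.uint8)
        cn=max(cv2.findContours(m,0,1)[0],key=len)[:,0]
        w=np.array([at(p,u,v,.004)[:2] for u,v in cn]);r=cv2.minAreaRect((w*1000).astype(np.float32))
        print(n,m.sum(),'xy mm',np.round(r[0],1),'size',np.round(r[1],1),'ang',round(r[2],1), 'mount dir',np.round(at(s,*mt,.008)[:2]*1000-r[0],0))
E
python3 fit.py
```

```text
round_stone (0,) [289] xy mm [ 444.9 -168.3] yaw 172.0 1-IoU 0.134
round_stone (1,) [149] xy mm [ 448.6 -171.2] yaw 70.7 1-IoU 0.214
round_stone (0, 1) [289, 149] xy mm [ 445.7 -168.7] yaw 77.3 1-IoU 0.186
oval_stone (0,) [288] xy mm [428.4 164.1] yaw 49.6 1-IoU 0.261
oval_stone (1,) [245] xy mm [431.7 162.6] yaw 57.6 1-IoU 0.309
oval_stone (0, 1) [288, 245] xy mm [429.9 164.5] yaw 220.9 1-IoU 0.291
square_stone (0,) [242] xy mm [399.2 292.4] yaw 92.5 1-IoU 0.309
square_stone (1,) [268] xy mm [400.7 292.6] yaw 20.5 1-IoU 0.281
square_stone (0, 1) [242, 268] xy mm [399.7 291.9] yaw 180.0 1-IoU 0.301
oblong_stone (0,) [322] xy mm [467.9 -16.6] yaw 99.0 1-IoU 0.081
oblong_stone (1,) [201] xy mm [470.6 -17.7] yaw 104.3 1-IoU 0.155
oblong_stone (0, 1) [322, 201] xy mm [468.8 -17.1] yaw 100.4 1-IoU 0.154
small_stone (0,) [137] xy mm [ 418.9 -286.7] yaw 9.0 1-IoU 0.172
small_stone (1,) [64] xy mm [ 422.7 -289.1] yaw 56.5 1-IoU 0.283
small_stone (0, 1) [137, 64] xy mm [ 419.6 -287.5] yaw 55.3 1-IoU 0.248
square_tray 1240 xy mm [576.2 285.3] size [63.5 63.7] ang 76.5 mount dir [ 63. -20.]
square_tray 968 xy mm [580. 283.] size [62.9 61.6] ang 76.8 mount dir [ 59. -18.]
oval_tray 1238 xy mm [612.2  90.9] size [63.2 64. ] ang 6.9 mount dir [67.  4.]
oval_tray 633 xy mm [615.7  88.4] size [62.1 60.4] ang 5.9 mount dir [63.  6.]
oblong_tray 1229 xy mm [ 616.3 -116.6] size [63.7 63.1] ang 85.7 mount dir [65. -9.]
oblong_tray 440 xy mm [ 619.8 -119.9] size [59.2 61.9] ang 86.1 mount dir [62. -5.]
round_tray 1212 xy mm [ 605.3 -316.8] size [60.5 62.9] ang 89.5 mount dir [66. -3.]
round_tray 325 xy mm [ 609.3 -320. ] size [58.4 61.7] ang 89.2 mount dir [62.  1.]
```

```bash
sed -i "s/m=((h\[...,1\]>175)).astype(np.uint8)/m=((h[...,1]>{'oval_stone':70,'square_stone':70}.get(n,175))).astype(np.uint8)/; s/else 14)/else 30 if n in('oval_stone','square_stone') else 10)/" fit.py; python3 fit.py | grep -E "stone"
python3 - <<'E'
from h import *
im=cv2.imread('pics/top0.png');a=[cv2.resize(im[y-24:y+24,x-24:x+24],(260,260),interpolation=0) for x,y in((421,263),(231,268),(157,284))]
im=cv2.imread('pics/side0.png');b=[cv2.resize(im[y-24:y+24,x-24:x+24],(260,260),interpolation=0) for x,y in((376,222),(308,332),(285,396))]
cv2.imwrite('pics/c.png',np.vstack([np.hstack(a),np.hstack(b)]))
E
```

```text
round_stone (0,) [285] xy mm [ 444.7 -168.1] yaw 28.1 1-IoU 0.146
round_stone (1,) [150] xy mm [ 449.1 -171. ] yaw 168.3 1-IoU 0.211
round_stone (0, 1) [285, 150] xy mm [ 445.7 -168.4] yaw 53.8 1-IoU 0.189
oval_stone (0,) [335] xy mm [428.9 164.3] yaw 39.3 1-IoU 0.145
oval_stone (1,) [306] xy mm [431.7 163.2] yaw 39.3 1-IoU 0.146
oval_stone (0, 1) [335, 306] xy mm [430.2 164.6] yaw 30.6 1-IoU 0.158
square_stone (0,) [289] xy mm [397.8 294.4] yaw 91.3 1-IoU 0.175
square_stone (1,) [310] xy mm [401.1 292.3] yaw -1.7 1-IoU 0.179
square_stone (0, 1) [289, 310] xy mm [399.4 293.2] yaw 86.5 1-IoU 0.192
oblong_stone (0,) [319] xy mm [468.  -16.9] yaw -80.0 1-IoU 0.087
oblong_stone (1,) [200] xy mm [470.9 -18.4] yaw 103.4 1-IoU 0.157
oblong_stone (0, 1) [319, 200] xy mm [468.7 -16.7] yaw 101.0 1-IoU 0.154
small_stone (0,) [135] xy mm [ 419.1 -286.7] yaw 136.2 1-IoU 0.184
small_stone (1,) [64] xy mm [ 421.9 -287.8] yaw 53.0 1-IoU 0.281
small_stone (0, 1) [135, 64] xy mm [ 419.7 -287.1] yaw 124.2 1-IoU 0.251
```

View pics/c.png

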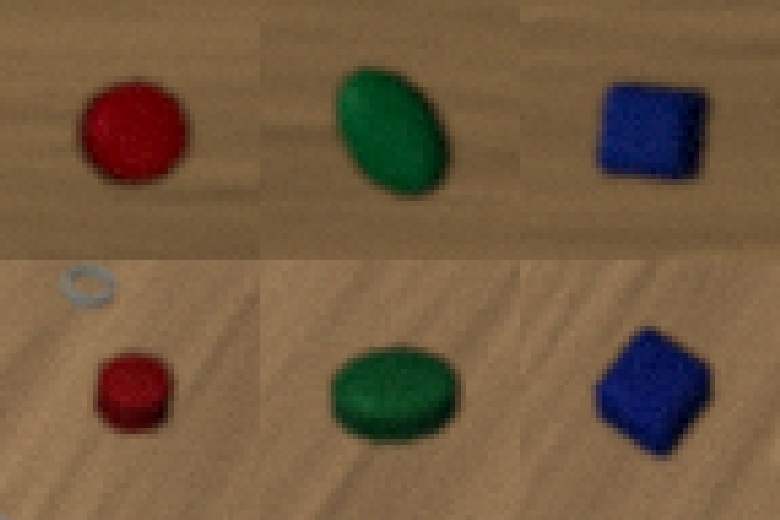

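```bash
cat > plan.py <<'E'
import sys
from h import *
def plan(x,y,z,yaw):
    o=ctrl.get_obs();p=o['tool_pos'];c=o['orientation'][2]
    d=(yaw-c+90)%180-90
    r=np.radians(c);dx=np.array([x,y,z])-p
    s=[dx[0]*np.cos(r)+dx[1]*np.sin(r),dx[0]*np.sin(r)-dx[1]*np.cos(r),-dx[2]]
    print('from',np.round(p,4),'rpy',np.round(o['orientation'],2),'t',round(o['clock'],2),'open',round(o['opening'],4),'F',np.round(o['force'],1))
    print('shift',np.round(s,4),'turn z',round(-np.radians(d),4),'dist',round(np.linalg.norm(dx),3),'j6',round(o['joint_pos'][5],1))
if __name__=='__main__': plan(*map(float,sys.argv[1:]))
E
python3 plan.py .3995 .2933 .260 -3
```

```text
from [0.2173 0.639  0.4047] rpy [180.    -0.   -18.78] t 1.2 open 0.0876 F [-0.6  0.1  0.5]
shift [0.2838 0.2687 0.1447] turn z -0.2754 dist 0.417 j6 -16.5
```

Request:
carry_out(moves="0.06 0.071 0.067 0.03 0 0 -0.07; 0.06 0.142 0.134 0.07 0 0 -0.14; 0.06 0.213 0.201 0.1 0 0 -0.21; 0.06 0.284 0.269 0.125 0 0 -0.275; 0.06 0.284 0.269 0.145 0 0 -0.275; 0.06 0.284 0.269 0.145 0 0 -0.275; 0.06 0.284 0.269 0.145 0 0 -0.275; 0.06 0.284 0.269 0.145 0 0 -0.275; 0.06 0.284 0.269 0.145 0 0 -0.275; 0.06 0.284 0.269 0.145 0 0 -0.275; 0.06 0.284 0.269 0.145 0 0 -0.275; 0.06 0.284 0.269 0.145 0 0 -0.275")

```text
clock: 2.4
tool_pos: [0.3996, 0.2942, 0.2604]
orientation: [-179.9, -0.1, -3.0]
force: [-0.3, -0.5, 0.7]
opening: 0.0595
```

```bash
python3 plan.py .3995 .2933 .1855 -3
python3 - <<'E'
from h import *
w=ctrl.snapshot('wrist');save(w,'w1');print(w['K'])
for n in ['square_stone']:
    for m in ctrl.trace(w,n)[:2]:
        ys,xs=np.nonzero(m['region']);print(m['confidence'],xs.mean(),ys.mean(),np.round(at(w,xs.mean(),ys.mean(),.018,True),4))
E
```

```text
from [0.3996 0.2942 0.2604] rpy [-1.7992e+02 -5.0000e-02 -2.9700e+00] t 2.4 open 0.0595 F [-0.3 -0.5  0.7]
shift [-0.0001  0.0009  0.0749] turn z 0.0005 dist 0.075 j6 27.9
[[371.64829954   0.         311.48602688]
 [  0.         371.64829954 233.03765246]
 [  0.           0.           1.        ]]
0.76 314.5581593523647 245.92373242437154 [0.4015 0.2915 0.018 ]
```

View pics/w1.png

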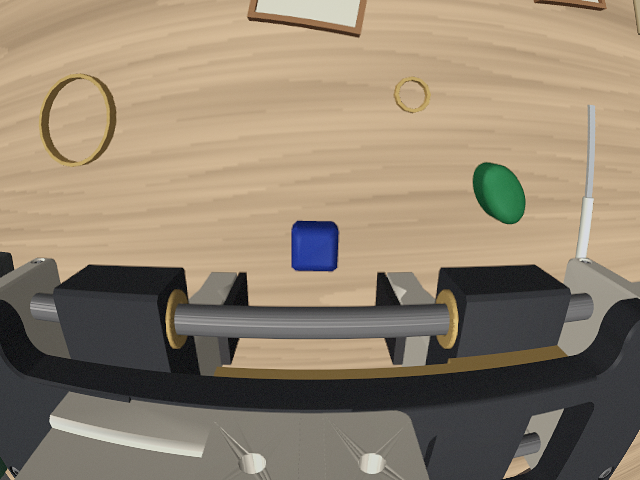

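The blue stone, at (315,246), is centred between the fingers and square to them. I'll lower and grip.

Request:
carry_out(moves="0.06 0 0.001 0.025 0 0 0; 0.06 0 0.001 0.045 0 0 0; 0.06 0 0.001 0.06 0 0 0; 0.06 0 0.001 0.07 0 0 0; 0.06 0 0.001 0.075 0 0 0; 0.06 0 0.001 0.075 0 0 0; 0.06 0 0.001 0.075 0 0 0; 0.045 0 0.001 0.075 0 0 0; 0.035 0 0.001 0.075 0 0 0; 0.03 0 0.001 0.075 0 0 0; 0.02 0 0.001 0.075 0 0 0; 0.02 0 0.001 0.075 0 0 0; 0.02 0 0.001 0.075 0 0 0; 0.02 0 0.001 0.075 0 0 0")

```text
clock: 3.9
tool_pos: [0.3996, 0.292, 0.1848]
orientation: [-180.0, -0.0, -3.0]
force: [-0.5, -1.1, 3.0]
opening: 0.0298
```

```bash
python3 plan.py .578 .284 .230 -13.5
python3 - <<'E'
from h import *
w=ctrl.snapshot('wrist');save(w,'w2')
E
```

```text
from [0.3996 0.292  0.1848] rpy [-1.7999e+02 -1.0000e-02 -3.0200e+00] t 3.9 open 0.0298 F [-0.5 -1.1  3. ]
shift [ 0.1786 -0.0014 -0.0452] turn z 0.1829 dist 0.184 j6 28.0
```

View pics/w2.png

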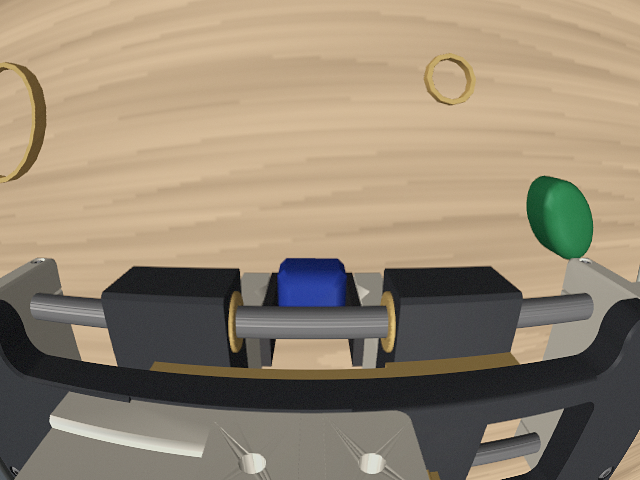

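Request:
carry_out(moves="0.02 0 0 -0.015 0 0 0; 0.02 0 0 -0.03 0 0 0; 0.02 0 0 -0.045 0 0 0; 0.02 0.03 0 -0.045 0 0 0.03; 0.02 0.06 0 -0.045 0 0 0.06; 0.02 0.09 0 -0.045 0 0 0.09; 0.02 0.12 -0.001 -0.045 0 0 0.12; 0.02 0.15 -0.001 -0.045 0 0 0.15; 0.02 0.17 -0.001 -0.045 0 0 0.17; 0.02 0.178 -0.001 -0.045 0 0 0.183; 0.02 0.178 -0.001 -0.045 0 0 0.183; 0.02 0.178 -0.001 -0.045 0 0 0.183; 0.02 0.178 -0.001 -0.045 0 0 0.183")

```text
clock: 5.25
tool_pos: [0.5764, 0.2836, 0.2297]
orientation: [180.0, 0.0, -13.5]
force: [-0.1, 0.7, -0.9]
opening: 0.0292
```

```bash
python3 plan.py .578 .284 .1892 -13.5
python3 - <<'E'
from h import *
w=ctrl.snapshot('wrist');save(w,'w3')
for m in ctrl.mark_of(w,'square_tray')[:2]:
   print(m['confidence'],m['at'],np.round(at(w,m['at'][1],m['at'][0],0,True),4))
E
```

```text
from [0.5764 0.2836 0.2297] rpy [ 1.7998e+02  2.0000e-02 -1.3460e+01] t 5.25 open 0.0292 F [-0.1  0.7 -0.9]
shift [ 0.0015 -0.0007  0.0405] turn z 0.0007 dist 0.041 j6 33.0
0.65 [254.5, 310.9] [0.5767 0.2829 0.    ]
```

View pics/w3.png

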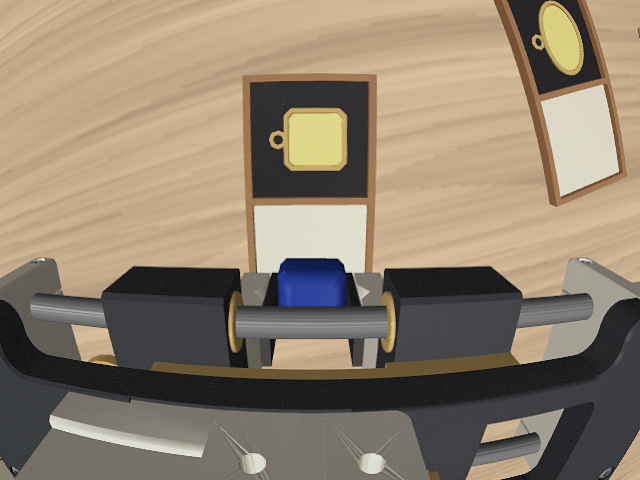

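The arm is over the square-mount tray. I'll lower and release with a small opening.

Request:
carry_out(moves="0.02 0.001 0 0.012 0 0 0; 0.02 0.001 0 0.024 0 0 0; 0.02 0.001 0 0.032 0 0 0; 0.02 0.001 0 0.037 0 0 0; 0.02 0.001 0 0.039 0 0 0; 0.02 0.001 0 0.040 0 0 0; 0.02 0.001 0 0.0405 0 0 0; 0.02 0.001 0 0.0405 0 0 0; 0.02 0.001 0 0.0405 0 0 0; 0.02 0.001 0 0.0405 0 0 0")

```text
clock: 6.35
tool_pos: [0.5784, 0.2833, 0.1895]
orientation: [-180.0, -0.0, -13.5]
force: [-0.5, -0.3, -1.3]
opening: 0.0296
```

```bash
python3 plan.py .578 .284 .1892 -13.5
```

```text
from [0.5784 0.2833 0.1895] rpy [-1.7998e+02 -2.0000e-02 -1.3510e+01] t 6.35 open 0.0296 F [-0.5 -0.3 -1.3]
shift [-0.0005 -0.0006  0.0003] turn z -0.0002 dist 0.001 j6 33.1
```

Request:
carry_out(moves="0.02 0 0 0.0005 0 0 0; 0.02 0 0 0.0005 0 0 0; 0.034 0 0 0.0005 0 0 0; 0.038 0 0 0.0005 0 0 0; 0.042 0 0 0.0005 0 0 0; 0.042 0 0 0.0005 0 0 0; 0.042 0 0 -0.01 0 0 0; 0.042 0 0 -0.03 0 0 0; 0.042 0 0 -0.05 0 0 0; 0.042 0 0 -0.08 0 0 0; 0.042 0 0 -0.08 0 0 0; 0.042 0 0 -0.08 0 0 0")

```text
clock: 7.55
tool_pos: [0.5785, 0.2834, 0.2708]
orientation: [-179.9, -0.1, -13.5]
force: [-0.9, -0.3, -1.3]
opening: 0.042
```

```bash
python3 plan.py .430 .1643 .262 33;  python3 - <<'E'
from h import *
w=ctrl.snapshot('wrist');save(w,'w4')
E
```

```text
from [0.5785 0.2834 0.2708] rpy [-1.7987e+02 -8.0000e-02 -1.3510e+01] t 7.55 open 0.042 F [-0.9 -0.3 -1.3]
shift [-0.1165  0.1505  0.0088] turn z -0.8118 dist 0.191 j6 33.1
```

View pics/w4.png

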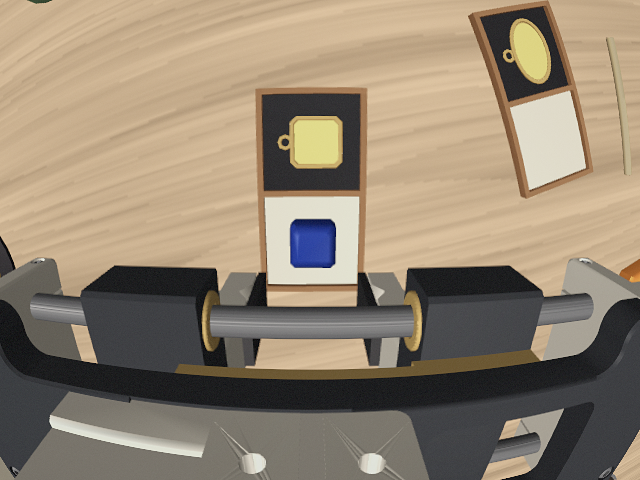

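The blue stone sits flat and centred in its compartment at (313,244). Next is the oval.

Request:
carry_out(moves="0.06 -0.02 0.025 0 0 0 -0.13; 0.06 -0.04 0.05 0 0 0 -0.26; 0.06 -0.06 0.075 0 0 0 -0.39; 0.06 -0.08 0.1 0 0 0 -0.52; 0.06 -0.1 0.125 0 0 0 -0.65; 0.06 -0.1165 0.1505 0.009 0 0 -0.78; 0.06 -0.1165 0.1505 0.009 0 0 -0.812; 0.06 -0.1165 0.1505 0.009 0 0 -0.812; 0.06 -0.1165 0.1505 0.009 0 0 -0.812; 0.06 -0.1165 0.1505 0.009 0 0 -0.812")

```text
clock: 8.6
tool_pos: [0.4303, 0.1646, 0.26]
orientation: [180.0, 0.0, 33.0]
force: [-0.0, 0.8, 1.0]
opening: 0.0601
```

```bash
python3 plan.py .430 .1643 .1853 33;  python3 - <<'E'
from h import *
w=ctrl.snapshot('wrist');save(w,'w5')
for m in ctrl.trace(w,'oval_stone')[:2]:
        ys,xs=np.nonzero(m['region']);print(m['confidence'],xs.mean(),ys.mean(),np.round(at(w,xs.mean(),ys.mean(),.016,True),4))
        P=np.array([at(w,x,y,.012,True)[:2] for x,y in zip(xs[::3],ys[::3])]);e,v=np.linalg.eigh(np.cov(P.T));print(P.mean(0),np.degrees(np.arctan2(v[1,1],v[0,1])),4*np.sqrt(e))
E
```

```text
from [0.4303 0.1646 0.26  ] rpy [1.7999e+02 1.0000e-02 3.2960e+01] t 8.6 open 0.0601 F [-0.   0.8  1. ]
shift [-0.0004  0.0001  0.0747] turn z -0.0007 dist 0.075 j6 77.4
0.76 311.73857404021936 245.9707495429616 [0.4314 0.164  0.016 ]
[0.43009763 0.16334036] -145.755331448789 [0.03041543 0.0503556 ]
```

View pics/w5.png

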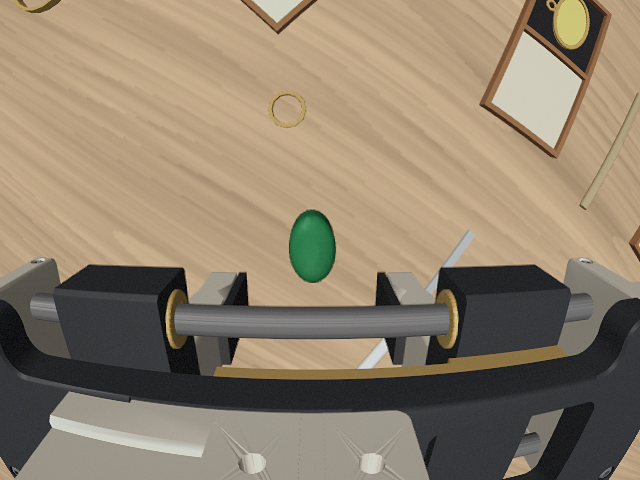

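The oval, at (312,246), is aligned and the knife is clear of the fingers. I'll grip.

Request:
carry_out(moves="0.06 0 0 0.025 0 0 -0.01; 0.06 0 0 0.045 0 0 -0.015; 0.06 0 0 0.06 0 0 -0.015; 0.06 0 0 0.07 0 0 -0.015; 0.06 0 0 0.075 0 0 -0.015; 0.06 0 0 0.075 0 0 -0.015; 0.06 0 0 0.075 0 0 -0.015; 0.045 0 0 0.075 0 0 -0.015; 0.035 0 0 0.075 0 0 -0.015; 0.03 0 0 0.075 0 0 -0.015; 0.02 0 0 0.075 0 0 -0.015; 0.02 0 0 0.075 0 0 -0.015; 0.02 0 0 0.075 0 0 -0.015; 0.02 0 0 0.075 0 0 -0.015")

```text
clock: 10.1
tool_pos: [0.4299, 0.1642, 0.1853]
orientation: [-180.0, -0.0, 33.9]
force: [-2.0, 0.4, 3.8]
opening: 0.0287
```

```bash
python3 plan.py .6135 .0905 .230 6.5
```

```text
from [0.4299 0.1642 0.1853] rpy [-1.800e+02 -1.000e-02  3.388e+01] t 10.1 open 0.0287 F [-2.   0.4  3.8]
shift [ 0.1113  0.1635 -0.0447] turn z 0.4779 dist 0.203 j6 78.3
```

Request:
carry_out(moves="0.02 0 0 -0.015 0 0 0; 0.02 0 0 -0.03 0 0 0; 0.02 0 0 -0.045 0 0 0; 0.02 0.014 0.02 -0.045 0 0 0.06; 0.02 0.028 0.041 -0.045 0 0 0.12; 0.02 0.042 0.061 -0.045 0 0 0.18; 0.02 0.056 0.082 -0.045 0 0 0.24; 0.02 0.07 0.102 -0.045 0 0 0.3; 0.02 0.084 0.123 -0.045 0 0 0.36; 0.02 0.098 0.143 -0.045 0 0 0.42; 0.02 0.107 0.157 -0.045 0 0 0.46; 0.02 0.111 0.1635 -0.045 0 0 0.478; 0.02 0.111 0.1635 -0.045 0 0 0.478; 0.02 0.111 0.1635 -0.045 0 0 0.478; 0.02 0.111 0.1635 -0.045 0 0 0.478")

```text
clock: 11.6
tool_pos: [0.6124, 0.0906, 0.2302]
orientation: [-180.0, 0.0, 6.6]
force: [-0.1, 0.3, -0.8]
opening: 0.0288
```

```bash
python3 plan.py .6135 .0905 .1893 6.5
python3 - <<'E'
from h import *
w=ctrl.snapshot('wrist');save(w,'w6')
for m in ctrl.mark_of(w,'oval_tray')[:2]:
   print(m['confidence'],m['at'],np.round(at(w,m['at'][1],m['at'][0],0,True),4))
E
```

```text
from [0.6124 0.0906 0.2302] rpy [-1.80e+02  2.00e-02  6.55e+00] t 11.6 open 0.0288 F [-0.1  0.3 -0.8]
shift [0.0011 0.0002 0.0409] turn z 0.0009 dist 0.041 j6 70.1
0.92 [257.8, 310.5] [ 0.6104  0.09   -0.    ]
```

View pics/w6.png

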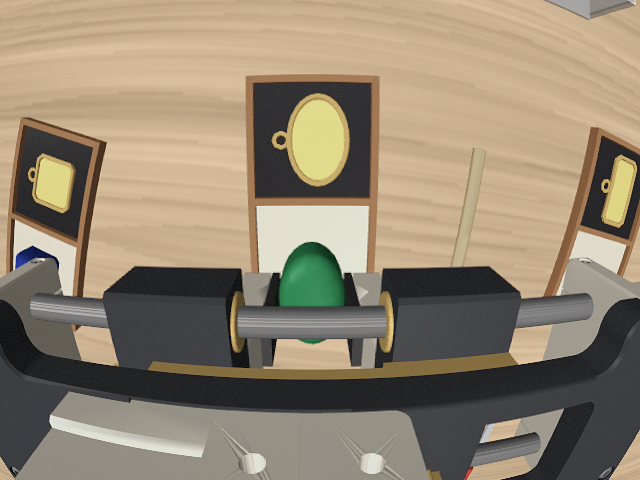

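The oval is level and over the oval-mount tray. I'll lower and release.

Request:
carry_out(moves="0.02 0 0 0.012 0 0 0; 0.02 0 0 0.024 0 0 0; 0.02 0 0 0.032 0 0 0; 0.02 0 0 0.037 0 0 0; 0.02 0 0 0.039 0 0 0; 0.02 0 0 0.040 0 0 0; 0.02 0 0 0.041 0 0 0; 0.02 0 0 0.041 0 0 0; 0.02 0 0 0.041 0 0 0; 0.02 0 0 0.041 0 0 0")

```text
clock: 12.7
tool_pos: [0.6133, 0.0903, 0.1894]
orientation: [-180.0, -0.0, 6.5]
force: [-0.6, 0.7, 0.2]
opening: 0.0287
```

Request:
carry_out(moves="0.02 0 0 0.0003 0 0 0; 0.02 0 0 0.0003 0 0 0; 0.034 0 0 0.0003 0 0 0; 0.038 0 0 0.0003 0 0 0; 0.042 0 0 0.0003 0 0 0; 0.042 0 0 0.0003 0 0 0; 0.042 0 0 -0.01 0 0 0; 0.042 0 0 -0.03 0 0 0; 0.042 0 0 -0.05 0 0 0; 0.042 0 0 -0.08 0 0 0; 0.042 0 0 -0.08 0 0 0; 0.042 0 0 -0.08 0 0 0")

```text
clock: 13.9
tool_pos: [0.6133, 0.0904, 0.2706]
orientation: [-179.9, -0.1, 6.5]
force: [0.5, -0.4, -0.3]
opening: 0.0419
```

```bash
python3 plan.py .4693 -.0172 .262 101;  python3 - <<'E'
from h import *
w=ctrl.snapshot('wrist');save(w,'w7')
E
```

```text
from [0.6133 0.0904 0.2706] rpy [-1.7995e+02 -1.3000e-01  6.4800e+00] t 13.9 open 0.0419 F [ 0.5 -0.4 -0.3]
shift [-0.1552  0.0906  0.0086] turn z 1.492 dist 0.18 j6 70.1
```

View pics/w7.png

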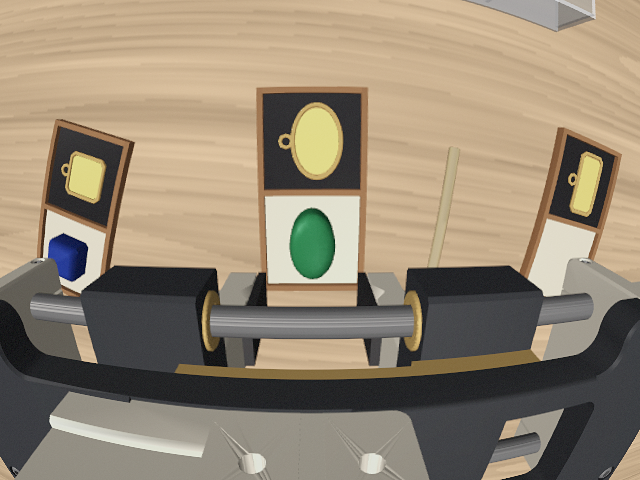

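The oval is placed and centred at (312,243). Next is the oblong.

Request:
carry_out(moves="0.06 -0.014 0.008 0 0 0 0.135; 0.06 -0.028 0.016 0 0 0 0.27; 0.06 -0.042 0.025 0 0 0 0.405; 0.06 -0.056 0.033 0 0 0 0.54; 0.06 -0.07 0.041 0 0 0 0.675; 0.06 -0.084 0.05 0 0 0 0.81; 0.06 -0.1 0.058 0 0 0 0.945; 0.06 -0.115 0.067 0 0 0 1.08; 0.06 -0.13 0.076 0 0 0 1.215; 0.06 -0.145 0.085 0.005 0 0 1.35; 0.06 -0.155 0.0905 0.009 0 0 1.48; 0.06 -0.155 0.0905 0.009 0 0 1.492; 0.06 -0.155 0.0905 0.009 0 0 1.492; 0.06 -0.155 0.0905 0.009 0 0 1.492; 0.06 -0.155 0.0905 0.009 0 0 1.492")

```text
clock: 15.45
tool_pos: [0.4699, -0.0168, 0.2602]
orientation: [-180.0, -0.0, -78.9]
force: [0.4, -0.3, 0.1]
opening: 0.0602
```

```bash
python3 plan.py .4693 -.0172 .1853 101;  python3 - <<'E'
from h import *
w=ctrl.snapshot('wrist');save(w,'w8')
for m in ctrl.trace(w,'oblong_stone')[:2]:
        ys,xs=np.nonzero(m['region']);print(m['confidence'],xs.mean(),ys.mean(),np.round(at(w,xs.mean(),ys.mean(),.016,True),4))
        P=np.array([at(w,x,y,.012,True)[:2] for x,y in zip(xs[::3],ys[::3])]);e,v=np.linalg.eigh(np.cov(P.T));print(P.mean(0),np.degrees(np.arctan2(v[1,1],v[0,1])),3.46*np.sqrt(e))
E
```

```text
from [ 0.4699 -0.0168  0.2602] rpy [-180.     -0.    -78.88] t 15.45 open 0.0602 F [ 0.4 -0.3  0.1]
shift [0.0003 0.0007 0.0749] turn z 0.002 dist 0.075 j6 -10.9
0.59 313.74668745128605 243.43920498830866 [ 0.4691 -0.0206  0.016 ]
[ 0.46873937 -0.01919828] 98.50317845769779 [0.02236087 0.04943899]
```

View pics/w8.png

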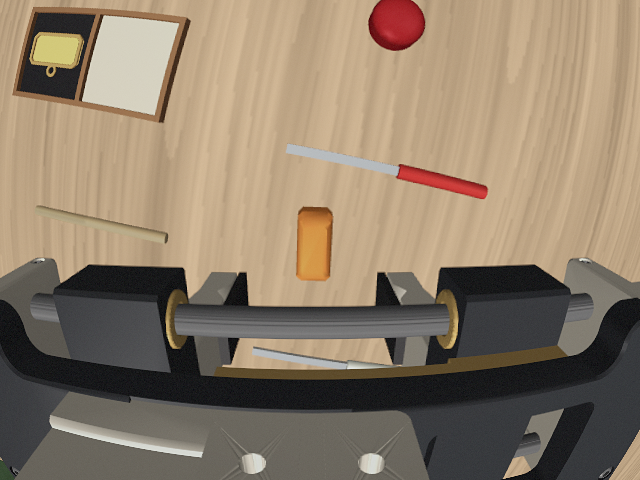

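The amber stone is at (314,243), turned about 2 degrees from the fingers. I'll correct that and grip.

Request:
carry_out(moves="0.06 0.001 0.001 0.025 0 0 0.03; 0.06 0.0015 0.001 0.045 0 0 0.03; 0.06 0.0015 0.001 0.06 0 0 0.03; 0.06 0.0015 0.001 0.07 0 0 0.03; 0.06 0.0015 0.001 0.075 0 0 0.03; 0.06 0.0015 0.001 0.075 0 0 0.03; 0.06 0.0015 0.001 0.075 0 0 0.03; 0.045 0.0015 0.001 0.075 0 0 0.03; 0.035 0.0015 0.001 0.075 0 0 0.03; 0.025 0.0015 0.001 0.075 0 0 0.03; 0.015 0.0015 0.001 0.075 0 0 0.03; 0.015 0.0015 0.001 0.075 0 0 0.03; 0.015 0.0015 0.001 0.075 0 0 0.03; 0.015 0.0015 0.001 0.075 0 0 0.03")

```text
clock: 16.95
tool_pos: [0.4687, -0.0188, 0.1852]
orientation: [-180.0, -0.0, -80.7]
force: [-0.8, 0.7, 1.8]
opening: 0.0221
```

```bash
python3 plan.py .6175 -.1180 .230 -4;python3 plan.py .6175 -.1180 .230 -94
```

```text
from [ 0.4687 -0.0188  0.1852] rpy [-180.     -0.    -80.71] t 16.95 open 0.0221 F [-0.8  0.7  1.8]
shift [ 0.1219 -0.1308 -0.0448] turn z -1.3389 dist 0.184 j6 -12.6
from [ 0.4687 -0.0188  0.1852] rpy [-180.     -0.    -80.71] t 16.95 open 0.0221 F [-0.8  0.7  1.8]
shift [ 0.1219 -0.1308 -0.0448] turn z 0.2319 dist 0.184 j6 -12.6
```

Request:
carry_out(moves="0.015 0 0 -0.015 0 0 0; 0.015 0 0 -0.03 0 0 0; 0.015 0 0 -0.045 0 0 0; 0.015 0.017 -0.018 -0.045 0 0 0.03; 0.015 0.034 -0.036 -0.045 0 0 0.06; 0.015 0.051 -0.054 -0.045 0 0 0.09; 0.015 0.068 -0.072 -0.045 0 0 0.12; 0.015 0.085 -0.09 -0.045 0 0 0.15; 0.015 0.102 -0.109 -0.045 0 0 0.18; 0.015 0.115 -0.123 -0.045 0 0 0.21; 0.015 0.122 -0.131 -0.045 0 0 0.232; 0.015 0.122 -0.131 -0.045 0 0 0.232; 0.015 0.122 -0.131 -0.045 0 0 0.232; 0.015 0.122 -0.131 -0.045 0 0 0.232")

```text
clock: 18.35
tool_pos: [0.6169, -0.1176, 0.2301]
orientation: [180.0, 0.0, -94.0]
force: [0.0, -0.1, 0.4]
opening: 0.0215
```

```bash
python3 plan.py .6175 -.1180 .1891 -94
python3 - <<'E'
from h import *
w=ctrl.snapshot('wrist');save(w,'w9')
for m in ctrl.mark_of(w,'oblong_tray')[:2]:
   print(m['confidence'],m['at'],np.round(at(w,m['at'][1],m['at'][0],0,True),4))
E
```

```text
from [ 0.6169 -0.1176  0.2301] rpy [179.97   0.   -93.97] t 18.35 open 0.0215 F [ 0.  -0.1  0.4]
shift [ 0.0004 -0.0006  0.041 ] turn z 0.0006 dist 0.041 j6 -10.9
0.85 [257.0, 311.5] [ 0.6169 -0.117   0.    ]
```

View pics/w9.png

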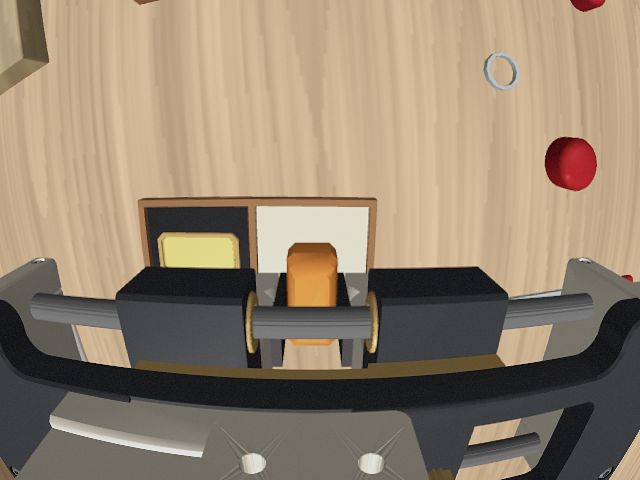

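The arm is over the oblong-mount tray. I'll lower and release.

Request:
carry_out(moves="0.015 0 0 0.012 0 0 0; 0.015 0 0 0.024 0 0 0; 0.015 0 0 0.032 0 0 0; 0.015 0 0 0.037 0 0 0; 0.015 0 0 0.039 0 0 0; 0.015 0 0 0.040 0 0 0; 0.015 0 0 0.041 0 0 0; 0.015 0 0 0.041 0 0 0; 0.015 0 0 0.041 0 0 0; 0.015 0 0 0.041 0 0 0")

```text
clock: 19.45
tool_pos: [0.6177, -0.1181, 0.1894]
orientation: [-180.0, 0.0, -94.0]
force: [-0.5, 0.5, -0.2]
opening: 0.0216
```

Request:
carry_out(moves="0.015 0 0 0.0003 0 0 0; 0.015 0 0 0.0003 0 0 0; 0.026 0 0 0.0003 0 0 0; 0.03 0 0 0.0003 0 0 0; 0.034 0 0 0.0003 0 0 0; 0.034 0 0 0.0003 0 0 0; 0.034 0 0 -0.01 0 0 0; 0.034 0 0 -0.03 0 0 0; 0.034 0 0 -0.05 0 0 0; 0.034 0 0 -0.08 0 0 0; 0.034 0 0 -0.08 0 0 0; 0.034 0 0 -0.08 0 0 0")

```text
clock: 20.65
tool_pos: [0.6178, -0.118, 0.2707]
orientation: [-179.9, 0.0, -94.0]
force: [-1.4, 0.4, -0.4]
opening: 0.0338
```

```bash
python3 plan.py .4467 -.1695 .262 -90;python3 plan.py .4467 -.1695 .262 -5;  python3 - <<'E'
from h import *
w=ctrl.snapshot('wrist');save(w,'w10')
E
```

```text
from [ 0.6178 -0.118   0.2707] rpy [-1.7986e+02  3.0000e-02 -9.4010e+01] t 20.65 open 0.0338 F [-1.4  0.4 -0.4]
shift [0.0633 0.1671 0.0087] turn z -0.07 dist 0.179 j6 -10.9
from [ 0.6178 -0.118   0.2707] rpy [-1.7986e+02  3.0000e-02 -9.4010e+01] t 20.65 open 0.0338 F [-1.4  0.4 -0.4]
shift [0.0633 0.1671 0.0087] turn z -1.5536 dist 0.179 j6 -10.9
```

View pics/w10.png

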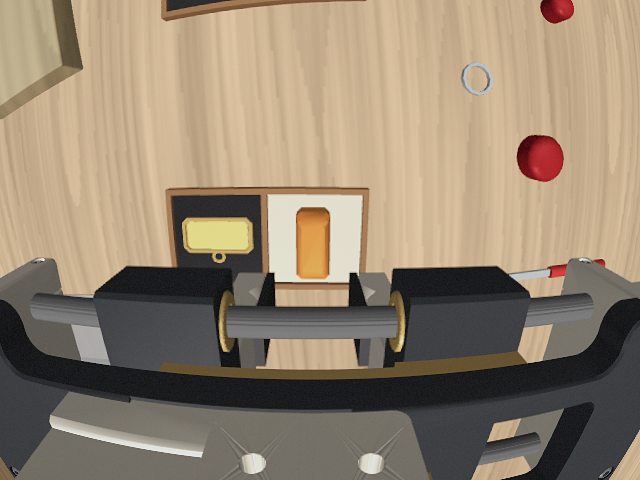

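The amber stone is centred in its compartment at (313,243). Last is the round stone, with the jaws along x so the spare is well clear.

Request:
carry_out(moves="0.06 0.013 0.033 0 0 0 -0.03; 0.06 0.026 0.066 0 0 0 -0.07; 0.06 0.039 0.1 0 0 0 -0.07; 0.06 0.052 0.134 0 0 0 -0.07; 0.06 0.06 0.158 0.005 0 0 -0.07; 0.06 0.0635 0.167 0.009 0 0 -0.07; 0.06 0.0635 0.167 0.009 0 0 -0.07; 0.06 0.0635 0.167 0.009 0 0 -0.07; 0.06 0.0635 0.167 0.009 0 0 -0.07")

```text
clock: 21.6
tool_pos: [0.4479, -0.1695, 0.2602]
orientation: [-180.0, -0.0, -90.0]
force: [0.2, 0.2, 0.0]
opening: 0.0597
```

```bash
python3 plan.py .4467 -.1695 .1853 -90;  python3 - <<'E'
from h import *
w=ctrl.snapshot('wrist');save(w,'w11')
for m in ctrl.trace(w,'round_stone')[:2]:
        ys,xs=np.nonzero(m['region']);print(m['confidence'],xs.mean(),ys.mean(),np.round(at(w,xs.mean(),ys.mean(),.014,True),4))
E
```

```text
from [ 0.4479 -0.1695  0.2602] rpy [-1.7998e+02 -1.0000e-02 -8.9970e+01] t 21.6 open 0.0597 F [0.2 0.2 0. ]
shift [-0.      0.0012  0.0749] turn z 0.0006 dist 0.075 j6 -2.9
0.96 315.36694915254236 246.34533898305085 [ 0.4455 -0.1706  0.014 ]
```

View pics/w11.png

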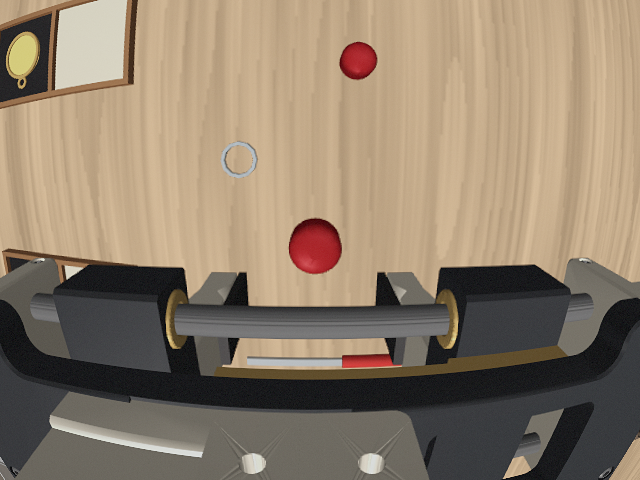

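The round stone, at (315,246), is within about 2 mm of centre. I'll correct and grip.

Request:
carry_out(moves="0.06 0.0005 0.0015 0.025 0 0 0; 0.06 0.0005 0.0015 0.045 0 0 0; 0.06 0.0005 0.0015 0.06 0 0 0; 0.06 0.0005 0.0015 0.07 0 0 0; 0.06 0.0005 0.0015 0.075 0 0 0; 0.06 0.0005 0.0015 0.075 0 0 0; 0.06 0.0005 0.0015 0.075 0 0 0; 0.048 0.0005 0.0015 0.075 0 0 0; 0.04 0.0005 0.0015 0.075 0 0 0; 0.034 0.0005 0.0015 0.075 0 0 0; 0.025 0.0005 0.0015 0.075 0 0 0; 0.025 0.0005 0.0015 0.075 0 0 0; 0.025 0.0005 0.0015 0.075 0 0 0; 0.025 0.0005 0.0015 0.075 0 0 0")

```text
clock: 23.1
tool_pos: [0.4452, -0.1702, 0.1854]
orientation: [-180.0, -0.0, -90.0]
force: [-1.0, 0.7, 5.6]
opening: 0.0324
```

```bash
python3 plan.py .607 -.318 .230 -90
```

```text
from [ 0.4452 -0.1702  0.1854] rpy [-179.98   -0.    -89.99] t 23.1 open 0.0324 F [-1.   0.7  5.6]
shift [ 0.1478 -0.1618 -0.0446] turn z 0.0001 dist 0.224 j6 -2.8
```

Request:
carry_out(moves="0.025 0 0 -0.015 0 0 0; 0.025 0 0 -0.03 0 0 0; 0.025 0 0 -0.045 0 0 0; 0.025 0.015 -0.016 -0.045 0 0 0; 0.025 0.033 -0.036 -0.045 0 0 0; 0.025 0.051 -0.056 -0.045 0 0 0; 0.025 0.069 -0.076 -0.045 0 0 0; 0.025 0.087 -0.096 -0.045 0 0 0; 0.025 0.105 -0.115 -0.045 0 0 0; 0.025 0.123 -0.135 -0.045 0 0 0; 0.025 0.138 -0.151 -0.045 0 0 0; 0.025 0.148 -0.162 -0.045 0 0 0; 0.025 0.148 -0.162 -0.045 0 0 0; 0.025 0.148 -0.162 -0.045 0 0 0; 0.025 0.148 -0.162 -0.045 0 0 0")

```text
clock: 24.6
tool_pos: [0.6065, -0.3177, 0.2298]
orientation: [179.9, 0.0, -90.0]
force: [-0.2, 0.1, -0.6]
opening: 0.0325
```

```bash
python3 plan.py .607 -.318 .1894 -90
python3 - <<'E'
from h import *
w=ctrl.snapshot('wrist');save(w,'w12')
for m in ctrl.mark_of(w,'round_tray')[:2]:
   print(m['confidence'],m['at'],np.round(at(w,m['at'][1],m['at'][0],0,True),4))
E
```

```text
from [ 0.6065 -0.3177  0.2298] rpy [ 1.7995e+02  3.0000e-02 -9.0000e+01] t 24.6 open 0.0325 F [-0.2  0.1 -0.6]
shift [ 0.0003 -0.0005  0.0404] turn z -0.0 dist 0.04 j6 11.4
0.57 [255.4, 310.0] [ 0.6072 -0.3182 -0.    ]
```

View pics/w12.png

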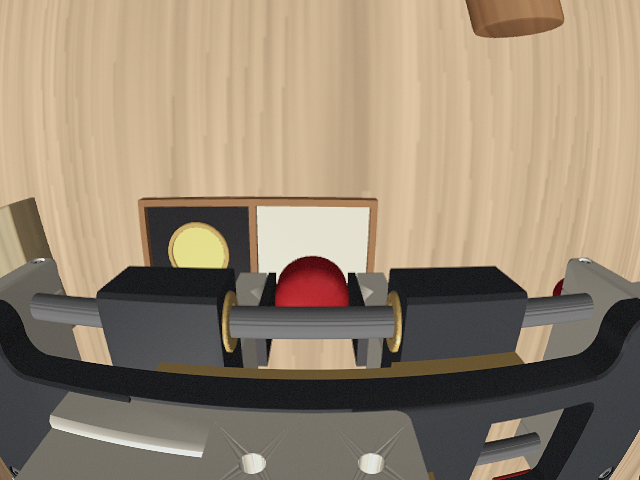

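The arm is over the round-mount tray and all is level.

Request:
carry_out(moves="0.025 0 0 0.012 0 0 0; 0.025 0 0 0.024 0 0 0; 0.025 0 0 0.032 0 0 0; 0.025 0 0 0.037 0 0 0; 0.025 0 0 0.039 0 0 0; 0.025 0 0 0.040 0 0 0; 0.025 0 0 0.0405 0 0 0; 0.025 0 0 0.0405 0 0 0; 0.025 0 0 0.0405 0 0 0; 0.025 0 0 0.0405 0 0 0")

```text
clock: 25.7
tool_pos: [0.6072, -0.3183, 0.19]
orientation: [-180.0, -0.0, -90.0]
force: [0.2, 1.1, -0.0]
opening: 0.0325
```

Request:
carry_out(moves="0.025 0 0 0.0006 0 0 0; 0.025 0 0 0.0006 0 0 0; 0.037 0 0 0.0006 0 0 0; 0.041 0 0 0.0006 0 0 0; 0.045 0 0 0.0006 0 0 0; 0.045 0 0 0.0006 0 0 0; 0.045 0 0 -0.01 0 0 0; 0.045 0 0 -0.03 0 0 0; 0.045 0 0 -0.05 0 0 0; 0.045 0 0 -0.08 0 0 0; 0.045 0 0 -0.11 0 0 0; 0.045 0 0 -0.11 0 0 0; 0.045 0 0 -0.11 0 0 0")

```text
clock: 27.0
tool_pos: [0.6072, -0.3182, 0.3015]
orientation: [-179.8, -0.0, -90.0]
force: [0.5, -0.6, -0.3]
opening: 0.0449
```

Run:
```python
from h import *
w=ctrl.snapshot('wrist');save(w,'w13');t=ctrl.snapshot('side');save(t,'side1')
c=[cv2.imread('pics/side1.png')[120:400,150:450]]
cv2.imwrite('pics/side1c.png',cv2.resize(c[0],None,fx=2,fy=2))
```

```text
(no output)
```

View pics/w13.png

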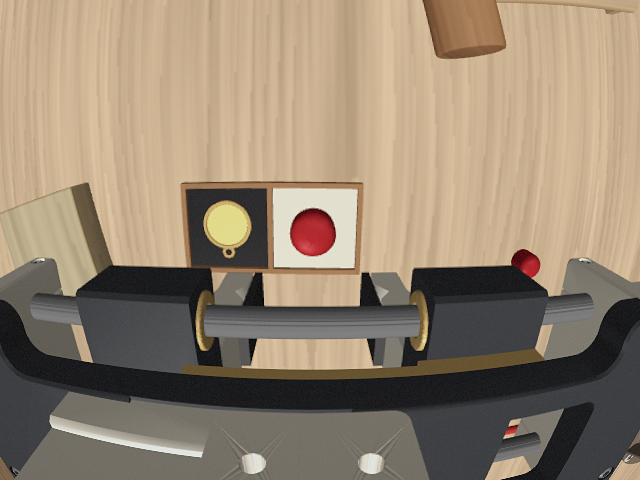

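View pics/side1c.png

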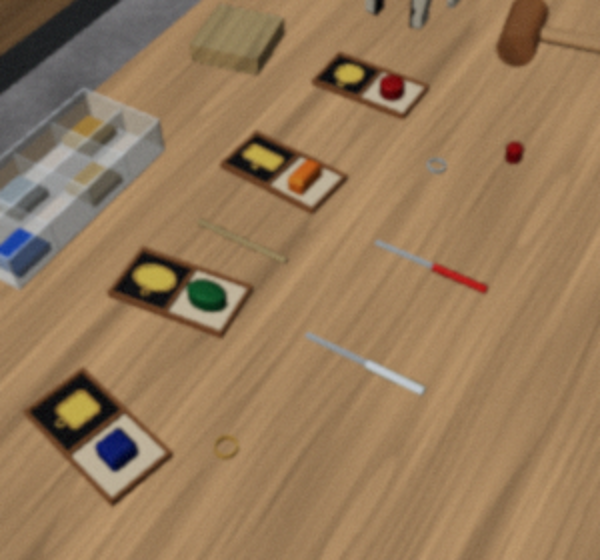

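All four stones lie in their compartments. The spare is still at side-view pixel (407,196), where it started. I'll hand in.

```bash
python3 -c "
from plant import ctrl
print(ctrl.close_job())"
```

```text
the job is handed in; nothing more can be done
None
```

All four large stones are in the empty cream compartments of their matching trays: square, oval, oblong and round. I handed the job in at about 27 s of the 88 s allowed. The hand-in reports no verdict.

**Placement:** After each release the wrist picture showed the stone about centred, face up and lying flat. The last side picture showed all four still in place. I judged this from the pictures and did not compute final stone poses.

**Spare stone:** It is still at side-view pixel (407, 196), where it started. The knives and rings look undisturbed.

**Robot:** The gripper is open and raised well clear of everything. The end-of-move force readings never passed about 6 N.

**Disagreements:**
- **Camera positions:** The top and side cameras differed by 3–5 mm, so I averaged them and checked each stone with the wrist camera before gripping.
- **Grip readings:** The oval and round grips read 28.7 and 32.4 mm against 30 and 34 mm nominal. I put this down to the pads giving on curved sides, and both stones stayed level.

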